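# Find the binding spindle bearing by feel and set it aside

### The arm

A 6-joint arm with a two-finger parallel gripper is mounted at the origin on a cart in front of the work surface, level with it; the furniture and walls round the work are solid. World frame = base frame: x ahead of the robot, y to its left, z up, the work surface at z = 0. Lengths are in m, angles in rad, forces in N, time in s.
With the tool pointing down it reaches from about 0.35 to 0.775 m from the base axis. Payload 5.5 kg.
Tool frame: the origin (TCP) lies at the centre of the arm's flange, where the gripper is bolted on; the fingertips stand 173 mm ahead of it and the grasp point (between the pads) lies 155 mm ahead of it (env.grip_point_offset is the distance from the TCP to the grasp point, in m); z points along the fingers, y is the line along which they close (so a half turn about z gives the same grasp; the last joint's range is limited). The gripper opens to 85 mm and grips with 20 to 120 N. Pads are 22 mm wide; open, the fingers measure 114 mm over their backs; the gripper's body (76 mm by 85 mm) begins 54 mm behind the grasp point. The pads swing forward as they close: fully open they stand 13 mm farther back than shut.
Start: joints at [1.175, 0.313, 0.046, 1.304, 0, 1.431], TCP at [0.146, 0.556, 0.405] pointing down, gripper open.
Joint ranges: [-2.76, 2.76], [-0.86, 1.69], [-1.03, 1.26], [-2.2, 2.34], [-1.47, 1.5], [-3.14, 3.14]. Speed limits (rad/s): [2.57, 2.57, 3.14, 3.14, 3.14, 3.14].

### API

Orientations are given as [roll, pitch, yaw] about the fixed x, y, z axes, in that order (R = Rz(yaw) Ry(pitch) Rx(roll)).
In Python, from rig import env gives the robot as it stands. The module is installed in compiled form; this text tells all that it offers. Calls block until the motion is done:
- env.reach(position, orientation): joint-space move of the TCP to a pose.
- env.move_l(position, orientation=None, max_speed=0.15): straight line of the TCP; orientation=None keeps the orientation; max_speed is the mean speed in m/s.
- env.set_joints(angles): joint-space move.
- env.gripper_to(opening, grip_force=None): opening from 0.0 (shut) to 1.0 (fully open); grip_force is the grip in N (None keeps the last); returns when the fingers have stopped.
- env.sleep(seconds).
- env.ik(position, orientation): joint angles nearest the present ones, or None.
- env.camera(name): name is "scene" or "top" or "wrist"; returns a dict with "image" (420x560x3 uint8, red, green, blue), "fx", "fy", "cx", "cy" (pixels), "pose" (4x4, takes a point from camera to world coordinates); the wrist camera has in their place "tool_from_camera" (4x4, takes a point from camera to tool coordinates, whose origin is the TCP and whose axes are the flange's). Camera axes: x right, y up, looking along -z (the intrinsics and any distortion apply to the point x, -y, -z); pixel columns grow to the right and rows downward; lengths in m; the calibration is good to about 2 mm. A picture is of the moment at which its call begins: read the wrist's pose just before it. There is no depth.
A pose or a line that the arm cannot do raises env.MotionError and nothing moves.
- env.sign_off(): hands the job in; it is judged then, once.
Trained networks look in the newest picture that a camera, given by its name, has taken for a name from the list of things; names that differ only in an ending like _2 or _b are one class to them, and where a whole thing is asked for, a point or a joint stands for the part that bears it (a point fixed in the world has none). Each returns a list of dicts, best first, with "confidence" (0 to 1); they miss things now and then, are a little off and sometimes report something else, mostly with a low value. They report only what shows in the picture. A call takes as long as a camera call. They do not tell look-alikes from the thing itself.
- env.find_in(target, camera): "position" ([x, y, z] in m, in world coordinates, good to about 4 mm: the middle of the surface that is visible of it).
- env.regions_of(target, camera): "region" (420x560 bool, what is visible of it).
Readings, each from a call of its own:
- env.read_time(): time.
- env.read_joint_pos(): joint angles.
- env.read_qd(): joint speeds.
- env.read_effort(): joint torques, N m.
- env.read_position(): TCP position.
- env.read_eef_rot(): TCP orientation.
- env.read_force(): force on the tool from outside, world axes, zero at the start.
- env.read_moment(): the same for the moment, N m.
- env.read_finger_gap(): opening from 0.0 (shut) to 1.0 (fully open).
- env.read_grip_force(): force on a finger pad.
Only numpy, scipy, OpenCV 4.12 (cv2) and the standard library are available. Lean on these libraries where they do the work, as an engineer would, in place of code of your own. Each camera call takes 0.05 s, during which the arm holds its last target. There are 200 camera calls.

### The job

One of the three spindle bearing cartridges in the aluminium rack has a binding seal that cannot be seen: gently turn the crank of each, a quarter turn or more without turning it back, and feel which one drags. Then lift only that cartridge out and seat it upright and fully home in the red holder; leave the two good ones seated in the rack and everything else where it is, and force nothing: keep side loads, jamming and pressing on the bearings to light hand force.

Things in the scene. Friction and masses are not known exactly. Their poses are not given: they have to be found in the camera images.
- unit_a: one of three identical-looking steel bearing cartridges, about 0.53 kg. Origin: centre of the underside of its 56 x 56 x 6 mm flange, z up. Below it a 40 x 40 mm square plug 24 mm deep, then a 36 x 36 mm lead-in 8 mm long; seated, the flange lies on the holder's top. On the flange a dark round housing, 46 mm across, up to z = 14 mm
- hub_a (a point): centre of the top (z = 51 mm in the cartridge's frame) of the brass hub of unit_a: 24 mm diameter, from z = 15 to 51 mm, on the axis, turns with the crank; grip it across the crank arm to lift the cartridge
- crank_a (a joint): turn of hub and crank about the cartridge's axis, rad, counter-clockwise from above positive, 3 turns free either way; at 0 the arm points to the cartridge's -x; starts within 0.25 of 0. Stays where left, no coasting. Good ones resist with under 0.5 N at the peg at any speed, the binding one with 4 to 6.5 N (0.15 to 0.23 N m) while it turns, none once it stands; they look alike
- seal_a: seal of unit_a, wholly hidden in the housing, origin on the axis 7 mm above the flange's underside; it rubs on the turning part: in good bearings with under 0.5 N, in the binding one with about 20 N. Its pose tells nothing
- peg_a (a point): top centre of the crank peg of unit_a: upright black peg, 9 mm diameter, 36 mm from the axis, 30 mm free length (z = 22 to 52 mm in the cartridge's frame), on a flat arm from the hub 12 mm wide, z = 15 to 22 mm
- unit_b: one of three identical-looking steel bearing cartridges, about 0.53 kg. Origin: centre of the underside of its 56 x 56 x 6 mm flange, z up. Below it a 40 x 40 mm square plug 24 mm deep, then a 36 x 36 mm lead-in 8 mm long; seated, the flange lies on the holder's top. On the flange a dark round housing, 46 mm across, up to z = 14 mm
- hub_b (a point): centre of the top (z = 51 mm in the cartridge's frame) of the brass hub of unit_b: 24 mm diameter, from z = 15 to 51 mm, on the axis, turns with the crank; grip it across the crank arm to lift the cartridge
- crank_b (a joint): turn of hub and crank about the cartridge's axis, rad, counter-clockwise from above positive, 3 turns free either way; at 0 the arm points to the cartridge's -x; starts within 0.25 of 0. Stays where left, no coasting. Good ones resist with under 0.5 N at the peg at any speed, the binding one with 4 to 6.5 N (0.15 to 0.23 N m) while it turns, none once it stands; they look alike
- seal_b: seal of unit_b, wholly hidden in the housing, origin on the axis 7 mm above the flange's underside; it rubs on the turning part: in good bearings with under 0.5 N, in the binding one with about 20 N. Its pose tells nothing
- peg_b (a point): top centre of the crank peg of unit_b: upright black peg, 9 mm diameter, 36 mm from the axis, 30 mm free length (z = 22 to 52 mm in the cartridge's frame), on a flat arm from the hub 12 mm wide, z = 15 to 22 mm
- unit_c: one of three identical-looking steel bearing cartridges, about 0.53 kg. Origin: centre of the underside of its 56 x 56 x 6 mm flange, z up. Below it a 40 x 40 mm square plug 24 mm deep, then a 36 x 36 mm lead-in 8 mm long; seated, the flange lies on the holder's top. On the flange a dark round housing, 46 mm across, up to z = 14 mm
- hub_c (a point): centre of the top (z = 51 mm in the cartridge's frame) of the brass hub of unit_c: 24 mm diameter, from z = 15 to 51 mm, on the axis, turns with the crank; grip it across the crank arm to lift the cartridge
- crank_c (a joint): turn of hub and crank about the cartridge's axis, rad, counter-clockwise from above positive, 3 turns free either way; at 0 the arm points to the cartridge's -x; starts within 0.25 of 0. Stays where left, no coasting. Good ones resist with under 0.5 N at the peg at any speed, the binding one with 4 to 6.5 N (0.15 to 0.23 N m) while it turns, none once it stands; they look alike
- seal_c: seal of unit_c, wholly hidden in the housing, origin on the axis 7 mm above the flange's underside; it rubs on the turning part: in good bearings with under 0.5 N, in the binding one with about 20 N. Its pose tells nothing
- peg_c (a point): top centre of the crank peg of unit_c: upright black peg, 9 mm diameter, 36 mm from the axis, 30 mm free length (z = 22 to 52 mm in the cartridge's frame), on a flat arm from the hub 12 mm wide, z = 15 to 22 mm
- rack: aluminium block 76 x 290 x 40 mm, fixed, origin centre of its underside, long along its y; three square sockets 42 x 42 mm (sides along its axes, mouths chamfered 3 mm, right through) at y = -100, 0 and +100 mm; at the start a cartridge is seated in each
- red_holder: red block 80 x 80 x 40 mm, fixed, origin centre of its underside; holder for the rejected cartridge
- red_holder_socket (a point): centre of the mouth, level with the red block's top, of its one square socket: 42 x 42 mm, sides along the block's x and y, mouth chamfered 3 mm, right through; the cartridge fits at any quarter turn with 1 mm play each side
- tape_roll: bystander, leave alone: roll of tan tape lying flat, 62 mm across, 18 mm high; origin about the centre of its underside
- red_stopper: bystander, leave alone: red rubber stopper, 24 mm across, 25 mm high; origin about the centre of its underside
- black_stopper: bystander, leave alone: black rubber stopper, 26 mm across, 27 mm high; origin about the centre of its underside
- white_bottle: bystander, leave alone: small white bottle with a blue cap, 26 mm across, 58 mm high; origin about the centre of its underside
- petri: bystander, leave alone: clear petri dish, 64 mm across, 17 mm high; origin about the centre of its underside
Mind the look-alikes: they are no part of the job. What is shaped like the unit_a but blue or green is not meant.

How it is judged:
On the way:
1. all three cranks have been turned by about a quarter turn (at least 1.2 rad from zero), all cartridges still seated in the rack ((value of joint crank_a above 1.2 rad or value of joint crank_a below -1.2 rad) and (value of joint crank_b above 1.2 rad or value of joint crank_b below -1.2 rad) and (value of joint crank_c above 1.2 rad or value of joint crank_c below -1.2 rad) and z of unit_a in the frame of rack between 0.037 and 0.0425 m and angle between each of unit_a, unit_b, unit_c's own z axis and vertical below 0.05 rad and z of unit_b in the frame of rack between 0.037 and 0.0425 m and z of unit_c in the frame of rack between 0.037 and 0.0425 m), for 0.1 s.
At the end, for the whole second after the job is handed in: the cartridge whose seal binds (rubs with over 4 N) is seated in the red holder: flange within 2.5 mm of the holder's top, centred within 4 mm, upright within 0.05 rad, at rest; both good cartridges are likewise seated in the rack ((((z of unit_a in the frame of red_holder_socket between -0.003 and 0.0025 m and horizontal distance between unit_a and red_holder_socket below 0.004 m and angle between unit_a's own z axis and vertical below 0.05 rad) and contact force between seal_a and anything else above 4 N and (z of unit_b in the frame of rack between 0.037 and 0.0425 m and angle between unit_b's own z axis and vertical below 0.05 rad) and (z of unit_c in the frame of rack between 0.037 and 0.0425 m and angle between unit_c's own z axis and vertical below 0.05 rad)) or ((z of unit_b in the frame of red_holder_socket between -0.003 and 0.0025 m and horizontal distance between unit_b and red_holder_socket below 0.004 m and angle between unit_b's own z axis and vertical below 0.05 rad) and contact force between seal_b and anything else above 4 N and (z of unit_a in the frame of rack between 0.037 and 0.0425 m and angle between unit_a's own z axis and vertical below 0.05 rad) and (z of unit_c in the frame of rack between 0.037 and 0.0425 m and angle between unit_c's own z axis and vertical below 0.05 rad)) or ((z of unit_c in the frame of red_holder_socket between -0.003 and 0.0025 m and horizontal distance between unit_c and red_holder_socket below 0.004 m and angle between unit_c's own z axis and vertical below 0.05 rad) and contact force between seal_c and anything else above 4 N and (z of unit_a in the frame of rack between 0.037 and 0.0425 m and angle between unit_a's own z axis and vertical below 0.05 rad) and (z of unit_b in the frame of rack between 0.037 and 0.0425 m and angle between unit_b's own z axis and vertical below 0.05 rad))) and linear speed of each of unit_a, unit_b, unit_c below 0.01 m/s); the robot touches nothing.
It fails at once if bearing cartridge unit_a is forced against the rack or the red holder with more than 50 N (contact force between unit_a and rack above 50 N or contact force between unit_a and red_holder above 50 N).
It fails at once if bearing cartridge unit_b is forced against the rack or the red holder with more than 50 N (contact force between unit_b and rack above 50 N or contact force between unit_b and red_holder above 50 N).
It fails at once if bearing cartridge unit_c is forced against the rack or the red holder with more than 50 N (contact force between unit_c and rack above 50 N or contact force between unit_c and red_holder above 50 N).
It fails at once if a good bearing (one whose seal rubs lightly) is lifted out of the rack ((z of unit_a in the frame of rack above 0.06 m and contact force between seal_a and anything else below 4 N) or (z of unit_b in the frame of rack above 0.06 m and contact force between seal_b and anything else below 4 N) or (z of unit_c in the frame of rack above 0.06 m and contact force between seal_c and anything else below 4 N)).
It fails at once if a bystander is shifted by more than 20 mm (distance of any of tape_roll, red_stopper, black_stopper, white_bottle, petri from where it was at the start of the episode above 0.02 m).
It also fails if it takes over 72 s, if anything falls off the work surface, if the arm or the gripper's body presses on something with over 40 N, if the wrist force passes 120 N, or if a joint passes its speed limit or range.

## Working session

There is one attempt and no reset: what is moved stays moved. The work goes in short steps, each a Python script; the robot and the scene stay as the last script left them, time stands still between calls to the robot, and variables do not carry over. Pictures are saved under pics/ and viewed, at most 10 in all, crops included, and the job is handed in when it is done.

```bash
mkdir -p pics; python3 - <<'E'
from rig import env
import cv2,numpy as np
for c in ("scene","top"):
    r=env.camera(c); cv2.imwrite(f"pics/{c}0.png",r["image"][:,:,::-1])
    print(c,r["fx"],r["fy"],r["cx"],r["cy"],np.round(r["pose"],3).tolist(),[k for k in r])
    for t in ("unit_a","hub_a","peg_a","rack","red_holder","red_holder_socket","white_bottle","petri","tape_roll","red_stopper","black_stopper"):
        print(t,[(np.round(d["position"],3).tolist(),round(d["confidence"],2)) for d in env.find_in(t,c)])
print(env.read_time(),env.read_eef_rot(),env.read_force(),env.grip_point_offset)
E
```

```text
scene 522.1522450240097 522.1522450240097 282.66745511471515 216.41514937727118 [[0.571, 0.313, -0.759, -0.43], [-0.821, 0.243, -0.517, -0.67], [0.023, 0.918, 0.395, 0.59], [0.0, 0.0, 0.0, 1.0]] ['image', 'fx', 'fy', 'cx', 'cy', 'pose']
unit_a [([0.582, 0.065, 0.059], 0.94), ([0.455, -0.143, 0.044], 0.93), ([0.597, -0.032, 0.053], 0.8), ([0.619, -0.135, 0.055], 0.63), ([0.331, -0.116, 0.041], 0.57), ([0.621, -0.13, 0.079], 0.44), ([0.435, -0.256, 0.017], 0.43)]
hub_a [([0.453, -0.142, 0.068], 0.86), ([0.346, -0.11, 0.071], 0.81), ([0.578, 0.071, 0.073], 0.66), ([0.62, -0.13, 0.078], 0.61), ([0.602, -0.033, 0.076], 0.51)]
peg_a [([0.599, -0.032, 0.079], 0.71), ([0.62, -0.134, 0.075], 0.68), ([0.343, -0.114, 0.069], 0.66), ([0.578, 0.069, 0.073], 0.65), ([0.452, -0.145, 0.065], 0.56)]
rack [([0.587, -0.044, 0.032], 0.7)]
red_holder [([0.417, 0.01, 0.03], 0.83)]
red_holder_socket [([0.416, 0.015, 0.032], 0.69)]
white_bottle [([0.752, 0.038, 0.036], 0.54)]
petri []
tape_roll [([0.437, -0.256, 0.016], 0.53), ([0.581, 0.067, 0.074], 0.16)]
red_stopper [([0.62, -0.132, 0.053], 0.61), ([0.38
[... 726 characters left out ...]
0.46), ([0.457, -0.14, 0.083], 0.45)]
rack [([0.62, -0.121, 0.087], 0.69), ([0.597, -0.018, 0.039], 0.58), ([0.582, 0.077, 0.09], 0.56)]
red_holder [([0.435, 0.022, 0.037], 0.75), ([0.579, 0.071, 0.087], 0.68)]
red_holder_socket []
white_bottle [([0.328, 0.245, 0.019], 0.65), ([0.619, -0.12, 0.083], 0.24)]
petri [([0.33, 0.243, 0.017], 0.68)]
tape_roll [([0.46, -0.267, 0.018], 0.87), ([0.617, -0.122, 0.091], 0.63)]
red_stopper [([0.384, 0.222, 0.026], 0.51), ([0.455, -0.264, 0.016], 0.39), ([0.619, -0.125, 0.087], 0.37), ([0.604, -0.025, 0.089], 0.26)]
black_stopper [([0.574, -0.27, 0.032], 0.39)]
1.2 [3.14149077e+00 2.86120642e-05 2.88579741e+00] [ 0.13940529  0.15567869 -0.44745046] 0.1547
```

View pics/scene0.png

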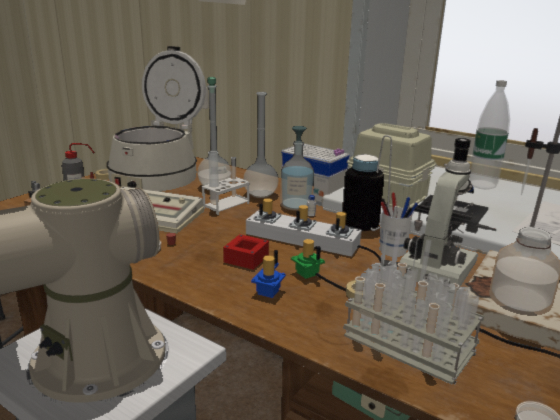

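View pics/top0.png

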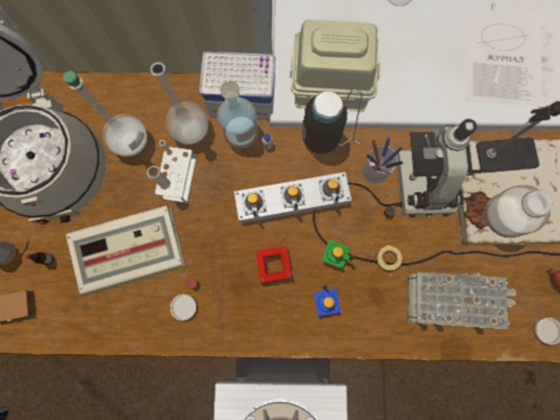

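The top view shows the aluminium rack with three steel cartridges: hubs at about (253,200), (293,190) and (333,185). The green (337,253) and blue (327,302) ones are look-alikes and not meant. The red holder is the open red block at (273,265). Next I look closer with the wrist camera.

```bash
cat > h.py <<'E'
from rig import env
import cv2,numpy as np
from scipy.spatial.transform import Rotation as R
def wrist(name=None):
    p=env.read_position(); o=env.read_eef_rot(); r=env.camera("wrist")
    T=np.eye(4); T[:3,:3]=R.from_euler("xyz",o).as_matrix(); T[:3,3]=p
    r["pose"]=T@np.array(r["tool_from_camera"])
    if name: cv2.imwrite(f"pics/{name}.png",r["image"][:,:,::-1])
    return r
def px2w(r,u,v,z):
    d=r["pose"][:3,:3]@np.array([(u-r["cx"])/r["fx"],-(v-r["cy"])/r["fy"],-1.])
    o=r["pose"][:3,3]; return o+d*(z-o[2])/d[2]
def w2px(r,p):
    c=np.linalg.inv(r["pose"])@np.append(p,1); return np.array([r["cx"]-r["fx"]*c[0]/c[2], r["cy"]+r["fy"]*c[1]/c[2]])
def cen(reg):
    m=cv2.moments(reg.astype(np.uint8),True); return m["m10"]/m["m00"],m["m01"]/m["m00"]
E
python3 - <<'E'
from h import *
def show(t):
    for d in env.find_in(t,"wrist"): print(t,np.round(d["position"],3),round(d["confidence"],2))
env.reach([0.50,0.0,0.42],[np.pi,0,np.pi+0.1])
r=wrist("w1"); print(np.round(r["tool_from_camera"],3).tolist(),r["fx"],r["cx"],r["cy"])
for t in("hub_a","peg_a","unit_a","rack","red_holder"): show(t)
print(env.read_time(),env.read_joint_pos(),env.read_force())
E
```

```text
[[-0.001, 0.95, 0.311, 0.081], [1.0, 0.0, 0.001, -0.001], [0.001, 0.311, -0.95, 0.031], [0.0, 0.0, 0.0, 1.0]] 329.2816310291039 281.98734180576383 207.59447530226504
hub_a [0.581 0.07  0.085] 0.98
hub_a [ 0.602 -0.028  0.085] 0.87
hub_a [ 0.453 -0.139  0.084] 0.74
hub_a [ 0.366 -0.102  0.059] 0.61
hub_a [ 0.596 -0.131  0.06 ] 0.6
peg_a [0.582 0.07  0.084] 0.86
peg_a [ 0.367 -0.102  0.053] 0.77
peg_a [ 0.598 -0.126  0.059] 0.67
peg_a [ 0.597 -0.027  0.084] 0.63
peg_a [ 0.453 -0.135  0.08 ] 0.62
unit_a [0.583 0.07  0.051] 0.94
unit_a [ 0.605 -0.026  0.056] 0.91
unit_a [ 0.36  -0.102  0.051] 0.85
unit_a [ 0.61  -0.121  0.052] 0.77
unit_a [ 0.455 -0.128  0.047] 0.59
rack [ 0.598 -0.011  0.041] 0.74
red_holder [0.44  0.021 0.042] 0.94
3.85 [-1.59904973e-01  1.63420814e-01 -1.11201764e-01  1.29624256e+00
  2.93506629e-09 -2.60664680e-01] [-0.63760492 -0.31348981 -0.31626965]
```

View pics/w1.png

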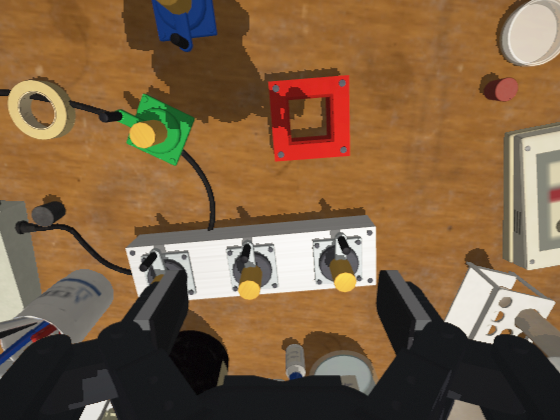

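The wrist view shows the holder at (310,118), the rack and three steel units with brass hubs: (345,283), (249,290), and a third hidden by a finger near (165,285). The pegs point toward the robot. I move nearer to get a clear view of all three, and of the holder from above.

```bash
python3 - <<'E'
from h import *
ims=[]
for n,p in (("w2",[0.575,-0.03,0.40]),("w3",[0.43,0.02,0.36])):
    env.reach(p,[np.pi,0,np.pi+0.14])
    r=wrist(n); np.savez(f"{n}.npz",pose=r["pose"],fx=r["fx"],fy=r["fy"],cx=r["cx"],cy=r["cy"])
    hsv=cv2.cvtColor(r["image"],cv2.COLOR_RGB2HSV)
    m=cv2.inRange(hsv,(18,120,170),(32,255,255))
    n_,l,s,c=cv2.connectedComponentsWithStats(m)
    for i in range(1,n_):
        if s[i,4]>80: print("gold",s[i],c[i],np.round(px2w(r,*c[i],0.091),4))
    m=cv2.inRange(hsv,(0,180,150),(6,255,255))|cv2.inRange(hsv,(174,180,150),(180,255,255))
    cs,_=cv2.findContours(m,cv2.RETR_CCOMP,cv2.CHAIN_APPROX_NONE)
    for c in cs:
        if cv2.contourArea(c)>500:
            b=cv2.boxPoints(cv2.minAreaRect(c)); print("red",cv2.contourArea(c),np.round(b).tolist(),[np.round(px2w(r,*q,0.04)[:2],4).tolist() for q in b])
    ims.append(r["image"])
cv2.imwrite("pics/w2c.png",cv2.resize(ims[0][60:300,80:480],(800,480),interpolation=cv2.INTER_CUBIC)[:,:,::-1])
print(env.read_time())
E
```

```text
gold [382 217  25  24 452] [394.39380531 228.37831858] [0.59  0.073 0.091]
gold [272 223  26  23 454] [284.49559471 233.88105727] [ 0.6091 -0.0246  0.091 ]
gold [164 229  25  22 443] [175.75395034 239.4469526 ] [ 0.6282 -0.1222  0.091 ]
red 7716.0 [[318.0, 0.0], [409.0, 0.0], [409.0, 90.0], [318.0, 90.0]] [[0.4087, -0.0233], [0.3977, 0.0551], [0.4695, 0.074], [0.4813, -0.0106]]
red 2573.5 [[337.0, 70.0], [337.0, 14.0], [387.0, 14.0], [387.0, 70.0]] [[0.4618, 0.0038], [0.4169, -0.0049], [0.4108, 0.0387], [0.4554, 0.0494]]
gold [ 98  65  22  20 287] [110.53658537  74.72125436] [ 0.3503 -0.1093  0.091 ]
gold [ 74 207  30  28 623] [ 88.44783307 220.37560193] [ 0.459  -0.1286  0.091 ]
gold [197 376  25  17 274] [207.33941606 382.78467153] [ 0.6068 -0.0262  0.091 ]
red 7054.0 [[238.0, 157.0], [327.0, 154.0], [330.0, 238.0], [241.0, 241.0]] [[0.4035, -0.0244], [0.3896, 0.053], [0.4677, 0.0706], [0.4832, -0.0136]]
red 2089.0 [[259.0, 176.0], [308.0, 174.0], [309.0, 220.0], [261.0, 221.0]] [[0.4174, -0.0035], [0.41, 0.0392], [0.4528, 0.0477], [0.4607, 0.0031]]
5.05
```

View pics/w2c.png

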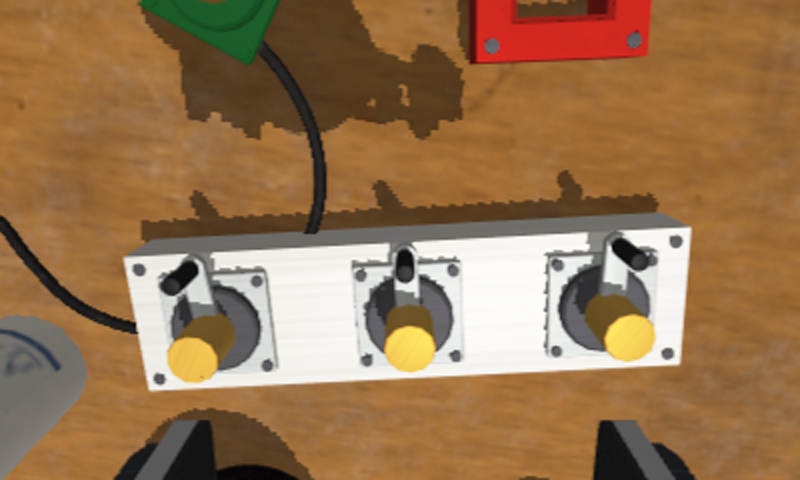

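View pics/w3.png

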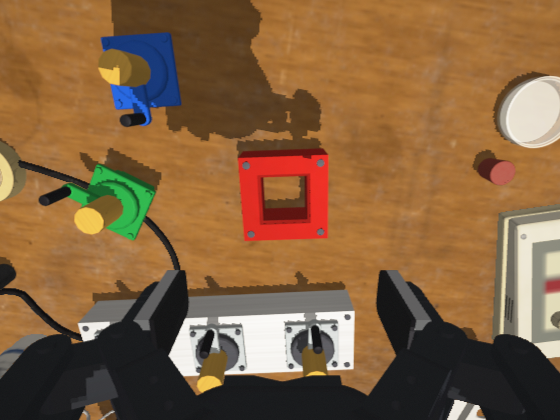

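Rack hubs are at crop (192,360), (410,348) and (629,338), with peg tops at (172,285), (405,273) and (638,257). The holder socket is at about (285,198) in w3. I compute the crank angles, approach the first peg, and test whether forces can be read during a motion.

```bash
cat >> h.py <<'E'
RY=0.193
HUB={1:np.array([.590,.073]),2:np.array([.6091,-.0246]),3:np.array([.6282,-.1222])}
def tp(u,ang,rad): # tcp xy and yaw for crank angle ang
    a=np.pi+RY+ang; return HUB[u]+rad*np.array([np.cos(a),np.sin(a)]),a
import threading,time
def watched(fn):
    L=[];t=threading.Thread(target=fn);t.start()
    while t.is_alive():
        L.append(np.r_[env.read_time(),env.read_force()]); time.sleep(0.002)
    t.join(); return np.array(L)
E
python3 - <<'E'
from h import *
d=dict(np.load("w2.npz"))
for u,p in ((1,(398,188)),(2,(282.5,196)),(3,(167,202))):
    w=px2w(d,*p,0.092)[:2]-HUB[u]; print(u,np.hypot(*w),(np.arctan2(w[1],w[0])-np.pi-RY+np.pi)%(2*np.pi)-np.pi)
env.gripper_to(0.28,20)
xy,y=tp(1,0,.036)
env.reach([*xy,.33],[np.pi,0,y])
print(env.read_time(),env.read_finger_gap(),env.read_force(),env.read_joint_pos())
try:
    L=watched(lambda:env.move_l([*xy,.30],max_speed=.05)); print(len(L)); print(np.round(L[::max(1,len(L)//8)],2))
except Exception as e: print(repr(e))
print(env.read_time(),env.read_position())
E
```

```text
1 0.0378950495184288 -0.021838576855488512
2 0.03613446105282448 -0.004094452735073695
3 0.03622253205224337 0.049415525735502897
6.275 0.27996025751397025 [ 0.01576896 -1.03503413 -0.00895   ] [-2.45642557e-02  3.15829402e-01 -1.38125715e-01  1.11900263e+00
 -1.73327921e-04 -2.18188837e-01]
1
[[ 7.02  0.56 -0.31 -0.2 ]]
7.025 [0.55470911 0.06607626 0.30004618]
```

```bash
cat >> h.py <<'E'
def sweep(u,a0,steps,z,sp,rad=.036):
    for a in steps:
        xy,y=tp(u,a,rad)
        env.move_l([*xy,z],[np.pi,0,y],max_speed=sp)
        f=[env.read_force() for _ in range(2)]; g=env.read_grip_force(); m=env.read_moment()[2]; t=np.array([-np.sin(y),np.cos(y)]); n=np.array([np.cos(y),np.sin(y)])
        print(u,round(a,2),"t",[round(float(q[:2]@t),2) for q in f],"r",round(float(f[0][:2]@n),2),"z",round(float(f[0][2]),2),"Mz",round(float(m),3),"grip",np.round(g,2),"T",round(env.read_time(),2))
E
python3 - <<'E'
from h import *
xy,y=tp(1,0,.036)
env.move_l([*xy,.241],[np.pi,0,y],max_speed=.06); print(env.read_force(),env.read_grip_force())
sweep(1,0,np.arange(-.15,-.8,-.15),.241,.02)
wrist("u1")
E
```

```text
[-0.28781894 -0.93092541  0.10935401] 0.0
1 -0.15 t [-0.15, -0.15] r -0.03 z -0.09 Mz -0.023 grip 0.0 T 8.57
1 -0.3 t [-0.31, -0.31] r -0.26 z 0.71 Mz 0.036 grip 0.0 T 8.99
1 -0.45 t [-0.04, -0.04] r 0.6 z 0.37 Mz -0.015 grip 0.0 T 9.41
1 -0.6 t [-0.56, -0.56] r -0.3 z 0.55 Mz 0.043 grip 0.0 T 9.82
1 -0.75 t [0.08, 0.08] r -0.56 z -0.15 Mz -0.007 grip 0.0 T 10.24
```

View pics/u1.png

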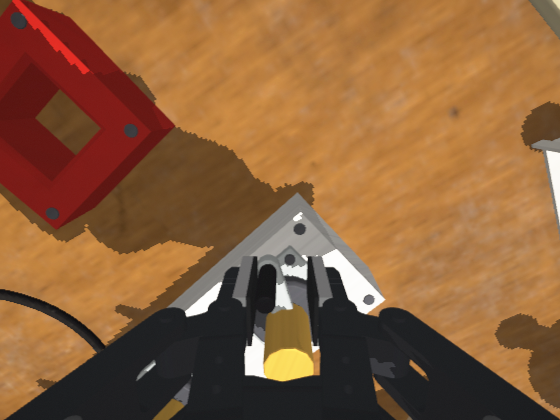

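The peg at (267,285) is caged between the fingers and trailing the left one. I continue the sweep and check the readings at a higher speed too.

```bash
python3 - <<'E'
from h import *
sweep(1,0,[-.95,-1.15],.241,.05); print(env.read_qd().round(3))
sweep(1,0,[-1.35,-1.55,-1.75],.241,.08); print(env.read_qd().round(3))
def go(u):
    p=env.read_position(); env.move_l([p[0],p[1],.285],max_speed=.12)
    xy,y=tp(u,0,.036); env.reach([*xy,.285],[np.pi,0,y]); env.move_l([*xy,.241],max_speed=.08); print(env.read_force())
go(2)
sweep(2,0,[-.2,-.4,-.6],.241,.03);sweep(2,0,[-.8,-1.0,-1.2],.241,.06); print(env.read_qd().round(3));sweep(2,0,[-1.4,-1.75],.241,.08)
go(3)
sweep(3,0,[-.2,-.4,-.6],.241,.03);sweep(3,0,[-.8,-1.0,-1.2],.241,.06); print(env.read_qd().round(3));sweep(3,0,[-1.4,-1.75],.241,.08)
E
```

```text
1 -0.95 t [0.45, 0.45] r -0.22 z -0.29 Mz 0.048 grip 0.0 T 10.64
1 -1.15 t [0.73, 0.73] r 0.27 z -0.1 Mz 0.002 grip 0.0 T 10.99
[ 0.    -0.002 -0.006 -0.     0.001  0.006]
1 -1.35 t [0.48, 0.48] r 0.56 z -0.09 Mz -0.022 grip 0.0 T 11.34
1 -1.55 t [0.16, 0.16] r -0.09 z -0.88 Mz 0.004 grip 0.0 T 11.69
1 -1.75 t [0.18, 0.18] r 0.08 z 0.58 Mz 0.001 grip 0.0 T 12.04
[ 0.002 -0.003 -0.003  0.002 -0.001  0.008]
[ 0.11433355 -0.30058235 -0.24960403]
2 -0.2 t [-0.07, -0.07] r 0.19 z 0.62 Mz 0.001 grip 0.0 T 15.38
2 -0.4 t [0.03, 0.03] r -0.01 z 0.64 Mz -0.047 grip 0.0 T 15.78
2 -0.6 t [-0.26, -0.26] r 0.23 z 0.23 Mz 0.025 grip 0.0 T 16.17
2 -0.8 t [-0.87, -0.87] r -0.63 z 0.64 Mz -0.028 grip 0.0 T 16.52
2 -1.0 t [-0.29, -0.29] r 0.39 z 0.42 Mz 0.01 grip 0.0 T 16.87
2 -1.2 t [-0.0, -0.0] r 0.26 z -1.58 Mz 0.02 grip 0.0 T 17.22
[-0.001 -0.001 -0.003  0.001 -0.     0.008]
2 -1.4 t [-0.64, -0.64] r 0.16 z -0.13 Mz 0.009 grip 0.0 T 17.57
2 -1.75 t [-0.81, -0.81] r -0.13 z -0.86 Mz -0.01 grip 0.0 T 18.07
[ 0.53110975 -0.03165965 -0.33041359]
3 -0.2 t [0.38, 0.38] r 0.0 z 0.45 Mz -0.04 grip 0.45 T 21.4
3 -0.4 t [0.68, 0.68] r 0.42 z -0.18 Mz -0.015 grip 0.0 T 21.79
3 -0.6 t [0.84, 0.84] r 0.84 z -0.52 Mz -0.033 grip 0.0 T 22.18
3 -0.8 t [-0.61, -0.61] r 0.28 z -0.7 Mz -0.017 grip 0.0 T 22.53
3 -1.0 t [-0.51, -0.51] r -0.24 z 0.52 Mz -0.006 grip 0.0 T 22.88
3 -1.2 t [0.14, 0.14] r -0.61 z -0.23 Mz -0.041 grip 0.0 T 23.23
[-0.001 -0.     0.001 -0.002 -0.     0.007]
3 -1.4 t [0.53, 0.53] r 0.05 z 0.82 Mz -0.025 grip 0.0 T 23.58
3 -1.75 t [-0.42, -0.42] r 0.65 z -0.1 Mz -0.03 grip 0.0 T 24.08
```

Once the crank stands still there is nothing to feel, and a call only returns after the motion. But a dragging crank (4–6 N) must have shifted or twisted its own cartridge within the 1 mm socket play, because seat friction is only about 1.5 N. Good cartridges would stay put. I take the same view as w2 again and compare hub centroids and flanges.

```bash
python3 - <<'E'
from h import *
p=env.read_position(); env.move_l([p[0],p[1],.285],max_speed=.12)
q6=env.read_joint_pos()[5]
env.reach([0.575,-0.03,0.40],[np.pi,0,np.pi+0.14]); print(env.read_qd().round(3),env.read_time())
env.sleep(.1)
r=wrist("w4")
a=cv2.imread("pics/w2.png"); b=cv2.imread("pics/w4.png")
d=dict(np.load("w2.npz"));print("posediff",np.abs(r["pose"]-d["pose"]).max())
def gold(im):
    hsv=cv2.cvtColor(im,cv2.COLOR_BGR2HSV); m=cv2.inRange(hsv,(18,120,170),(32,255,255))
    n,l,s,c=cv2.connectedComponentsWithStats(m); return [(c[i],s[i,4]) for i in range(1,n) if s[i,4]>300]
for x,y in zip(gold(a),gold(b)): print(x[0],y[0]-x[0],x[1],y[1], px2w(r,*y[0],.091)[:2])
up=lambda i:cv2.resize(i[170:270,135:435],(800,267),interpolation=cv2.INTER_CUBIC)
cv2.imwrite("pics/cmp.png",np.vstack([up(a),up(b)]))
E
```

```text
[-0.001  0.001  0.003  0.     0.001 -0.   ] 26.0417
posediff 0.001065176178449423
[394.39380531 228.37831858] [-0.60699212  0.16893416] 452 455 [0.59021215 0.07279523]
[284.49559471 233.88105727] [-0.43129316  0.09676978] 454 451 [ 0.60921396 -0.02481819]
[175.75395034 239.4469526 ] [ 0.42184875 -0.14329963] 443 438 [ 0.62809254 -0.12187082]
```

View pics/cmp.png

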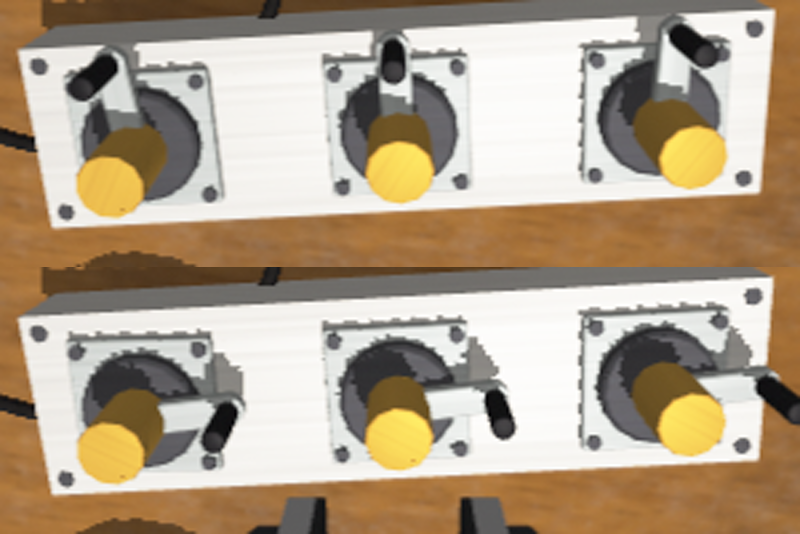

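The pegs in the lower half are all turned about a quarter: (222,425), (500,413), (780,400). The left cartridge's flange screws (198,349) and (209,462) look shifted and twisted, while the other two look unmoved. I quantify this against the fixed rack screws using the images already saved.

```bash
python3 - <<'E'
import cv2,numpy as np
a=cv2.imread("pics/w2.png",0);b=cv2.imread("pics/w4.png",0)
s=300/800
P={"rackTL":(39,67),"rackBL":(66,212),"rackTR":(755,29),"rackBR":(744,179),"u3TR":(195,78),"u3BR":(210,194),"u2TL":(335,74),"u2BL":(342,187),"u2TR":(457,68),"u2BR":(462,181),"u1TL":(597,60),"u1BL":(595,175)}
for k,(x,y) in P.items():
    u,v=135+x*s,170+y*s; h=4
    def c(im):
        uu,vv=u,v
        for _ in range(8):
            q=cv2.getRectSubPix(im,(2*h+1,2*h+1),(uu,vv)).astype(float); w=np.clip(np.median(q)-20-q,0,None)
            g=np.arange(-h,h+1); w*=np.exp(-(g[None]**2+g[:,None]**2)/8); uu+=(w*g[None]).sum()/w.sum(); vv+=(w*g[:,None]).sum()/w.sum()
        return np.array([uu,vv])
    print(k,(c(b)-c(a)).round(2),c(a).round(1))
E
```

```text
rackTL [-0.02  0.07] [149.1 194.4]
rackBL [ 0.   -0.07] [159.3 249. ]
rackTR [-0.51  0.27] [417.5 180.2]
rackBR [-0.5   0.17] [413.4 236.3]
u3TR [1.05 0.15] [207.9 200. ]
u3BR [-0.01 -0.86] [213.3 242.2]
u2TL [-0.34 -0.05] [259.9 196.9]
u2BL [-0.28  0.12] [263.1 239.5]
u2TR [-0.24  0.15] [305.8 194.1]
u2BR [-0.42 -0.12] [307.3 237.5]
u1TL [-0.13  0.6 ] [357.8 191.2]
u1BL [-0.33  0.05] [357.5 235. ]
```

The left cartridge (unit 3, y ≈ −0.122) moved and twisted by about 1 px while its neighbours followed the rack within 0.4 px, so this is the binding one. Before gripping I compute its yaw and the clearance to the black bottle from existing images.

```bash
python3 - <<'E'
from h import *
d=dict(np.load("w2.npz"))
t=dict(fx=432.2057,fy=432.2057,cx=283.958,cy=212.281,pose=np.array([[0.014,0.978,-0.209,0.339],[-1,0.012,-0.007,-0.01],[-0.004,0.209,0.978,1.111],[0,0,0,1]]))
for z in (0,.1): print("bottle edge",[px2w(t,u,v,z)[:2].round(3) for u,v in((325,152),(308,140),(342,140))])
pt=lambda x,y:px2w(d,x,y,.046)[:2]
ang=lambda v:np.arctan2(v[1],v[0])
u3a=pt(213.3,242.2)-pt(207.9,200.0);u3b=pt(213.3,241.34)-pt(208.95,200.15)
u2=pt(263.1,239.5)-pt(259.9,196.9);u2b=pt(307.3,237.5)-pt(305.8,194.1)
pr=lambda x,y:px2w(d,x,y,.04)[:2]
print("yaw u3",ang(u3a),ang(u3b),"u2",ang(u2),ang(u2b),"rack",ang(pr(159.3,249)-pr(149.1,194.4)),ang(pr(413.4,236.3)-pr(417.5,180.2)),ang(pr(417.5,180.2)-pr(149.1,194.4))-np.pi/2)
# holder screws in w3
im=cv2.imread("pics/w3.png",0);h=dict(np.load("w3.npz"));Q=[]
for x,y in((250,165),(319,162),(321,232),(250,234)):
    u,v=x,y;g=np.arange(-5,6)
    for _ in range(8):
        q=cv2.getRectSubPix(cv2.cvtColor(cv2.imread("pics/w3.png"),cv2.COLOR_BGR2HSV)[:,:,1],(11,11),(u,v)).astype(float)
        w=np.clip(np.median(q)-30-q,0,None)*np.exp(-(g[None]**2+g[:,None]**2)/14)
        u+=(w*g[None]).sum()/w.sum();v+=(w*g[:,None]).sum()/w.sum()
    Q.append(px2w(h,u,v,.04)[:2]);print(u,v,Q[-1])
Q=np.array(Q);print("centre",Q.mean(0),"sides",[np.hypot(*(Q[i]-Q[i-1])) for i in range(4)],"yaw",ang(Q[1]-Q[0])-np.pi/2,ang(Q[2]-Q[3])-np.pi/2,ang(Q[3]-Q[0]),ang(Q[2]-Q[1]))
E
```

```text
bottle edge [array([ 0.745, -0.111]), array([ 0.779, -0.065]), array([ 0.78 , -0.158])]
bottle edge [array([ 0.708, -0.102]), array([ 0.739, -0.06 ]), array([ 0.74 , -0.144])]
yaw u3 0.19189058555640306 0.17148461222219324 u2 0.19033425243583796 0.19455949290565128 rack 0.194012778652581 0.19480836160877973 0.1933556689207372
245.63576710083973 165.2597942636574 [ 0.40955351 -0.01680068]
320.0587354461594 162.60822571880297 [0.39794236 0.04834369]
320.10487426762734 231.5458314854351 [0.46296456 0.0599833 ]
250.62945046772424 233.86086346066466 [ 0.47459386 -0.0051275 ]
centre [0.43626357 0.0215997 ] sides [np.float64(0.06607957537404659), np.float64(0.06617104282464163), np.float64(0.06605578692341944), np.float64(0.06614118746640056)] yaw 0.17638492825168273 0.17674415016406742 0.17758522254863918 0.17713361810403958
```

```bash
python3 - <<'E'
from h import *
Y=1.785; o=[np.pi,0,Y]; x,y=.6281,-.1219
F=lambda s:print(s,env.read_force().round(2),env.read_moment().round(2),"gap",round(env.read_finger_gap(),3),"T",round(env.read_time(),1))
env.gripper_to(.6,30)
env.reach([x,y,.31],o); env.move_l([x,y,.241],max_speed=.08); F("down")
env.gripper_to(0.0,30); F("grip")
env.move_l([x,y,.247],max_speed=.02); F("6mm")
env.move_l([x,y,.255],max_speed=.03); F("14mm"); print(env.read_grip_force())
r=wrist("g1")
up=cv2.cvtColor(r["image"],cv2.COLOR_RGB2HSV); m=cv2.inRange(up,(18,120,170),(32,255,255))
n,l,s,c=cv2.connectedComponentsWithStats(m)
for i in range(1,n):
    if s[i,4]>300: print(c[i],s[i],px2w(r,*c[i],.105))
E
```

```text
down [-0.35 -0.12 -0.38] [-0.02  0.05  0.03] gap 0.604 T 28.8
grip [4.06 1.01 1.82] [ 0.28 -0.9   0.01] gap 0.269 T 29.2
6mm [ 6.11  1.74 -7.24] [ 0.3  -1.69 -0.06] gap 0.27 T 29.6
14mm [ 5.96  0.54 -6.91] [ 0.29 -1.49  0.03] gap 0.269 T 30.1
30.541890965760103
[293.12623907  41.35510204] [ 262    7   64   70 3430] [ 0.61022416 -0.02629186  0.105     ]
```

View pics/g1.png

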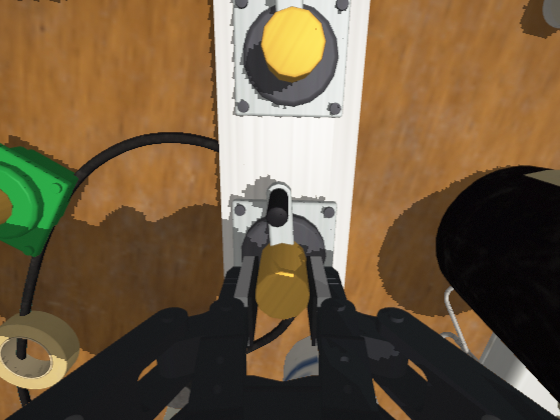

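The cartridge is held by the hub at (281,285), with its peg at (278,210) along the pads. A 6 N side load shows the grip centre is about 1–2 mm too far toward the robot, so I relieve that first and then lift.

```bash
python3 - <<'E'
from h import *
c=np.array([np.cos(.214),np.sin(.214)]); p0=np.array([.6281,-.1219])
for s in (.001,.002,.003):
    q=p0+c*s; env.move_l([*q,.255],max_speed=.02)
    f=env.read_force(); print(s,f.round(2),env.read_moment().round(2),env.read_position().round(4),env.read_time())
    if f[:2]@c<1.2: break
E
```

```text
0.001 [ 4.48  0.85 -8.03] [ 0.21 -1.23  0.02] [ 0.6289 -0.1216  0.2539] 30.35
0.002 [ 1.14  0.3  -8.08] [ 0.08 -0.47  0.03] [ 0.6294 -0.1214  0.2543] 30.6
```

```bash
python3 - <<'E'
from h import *
d=dict(np.load("w2.npz"))
C=np.mean([px2w(d,*q,.04)[:2] for q in((149.1,194.4),(159.3,249.),(417.5,180.2),(413.4,236.3))],0)
S=C-.1*np.array([-np.sin(.193),np.cos(.193)])
c=np.array([np.cos(.214),np.sin(.214)]); p0=np.array([.6281,-.1219])
print("rack",C,"sock3",S,"bias along c",c@(p0+c*.0032-S))
q=p0+c*.0027
env.move_l([*q,.255],max_speed=.02); print(env.read_force().round(2))
env.move_l([*q,.265],max_speed=.04); print(env.read_force().round(2))
env.move_l([*q,.36],max_speed=.1); print(env.read_force().round(2),env.read_moment().round(2),env.read_position(),env.read_time())
b=env.read_position()
e=env.move_l([.4363+.0015,.0216,.36],[np.pi,0,1.79],max_speed=.15)
env.sleep(.2);print(env.read_force().round(2),env.read_moment().round(2),env.read_position(),env.read_eef_rot(),env.read_time())
r=wrist("g2"); np.savez("g2.npz",pose=r["pose"],fx=r["fx"],fy=r["fy"],cx=r["cx"],cy=r["cy"])
E
```

```text
rack [ 0.60965176 -0.0246232 ] sock3 [ 0.62883216 -0.12276652] bias along c 0.0026685634355080577
[-0.31 -0.54 -5.39]
[-0.44  0.33 -1.95]
[ 0.47  0.75 -6.03] [-0.02  0.03  0.03] [ 0.63048181 -0.1212563   0.35903849] 32.35
[-0.84 -0.44 -5.49] [ 0.03  0.04 -0.02] [0.43816373 0.0213322  0.35987705] [-3.14148382e+00  2.35797281e-06  1.78951376e+00] 34.3
```

View pics/g2.png

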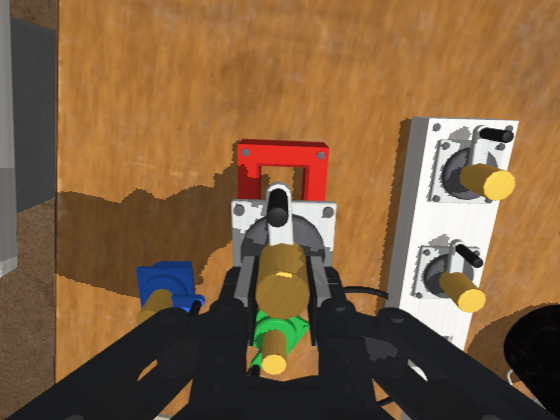

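The cartridge hangs from the gripper, flange screws at (238,211) and (328,211), above the holder with its screws at (246,153) and (321,156). I compute the relative offset and yaw from those.

```bash
python3 - <<'E'
from h import *
S=cv2.imread("pics/g2.png"); r=dict(np.load("g2.npz")); d=dict(np.load("w2.npz"))
g=np.arange(-5,6)
def cc(im,u,v):
    for _ in range(8):
        q=cv2.getRectSubPix(im,(11,11),(u,v)).astype(float); w=np.clip(np.median(q)-20-q,0,None)*np.exp(-(g[None]**2+g[:,None]**2)/10)
        u+=(w*g[None]).sum()/w.sum();v+=(w*g[:,None]).sum()/w.sum()
    return u,v
gray=cv2.cvtColor(S,cv2.COLOR_BGR2GRAY); sat=cv2.cvtColor(S,cv2.COLOR_BGR2HSV)[:,:,1]
ang=lambda v:np.arctan2(v[1],v[0])
pt=lambda x,y:px2w(d,x,y,.046)[:2]; print("screw spacing",np.hypot(*(pt(263.1,239.5)-pt(259.9,196.9))),np.hypot(*(pt(263.1,239.5)-pt(307.3,237.5))))
zf=.36-.241+.046
a,b=[cc(gray,*p) for p in((238,211),(328,211))]; A,B=[px2w(r,*p,zf)[:2] for p in (a,b)]
h1,h2=[cc(sat,*p) for p in((246,153),(321,156))]; H1,H2=[px2w(r,*p,.04)[:2] for p in (h1,h2)]
print(a,b,A,B,np.hypot(*(B-A)),"yaw unit",ang(B-A)); print(h1,h2,H1,H2,np.hypot(*(H2-H1)),"yaw holder",ang(H2-H1))
def centre(P,Q): 
    m=(P+Q)/2; v=(Q-P); n=np.array([v[1],-v[0]]) ; return m+n/2
print("unit centre",centre(A,B),"holder centre",centre(H1,H2),"tcp",env.read_position())
E
```

```text
screw spacing 0.047133361578291164 0.04693689012746678
(np.float64(nan), np.float64(nan)) (np.float64(325.86134116172843), np.float64(209.1082843656595)) [nan nan] [0.45411777 0.04972503] nan yaw unit nan
(np.float64(245.10588077203224), np.float64(151.9763477518791)) (np.float64(320.4586436046135), np.float64(155.06970038768563)) [0.39753357 0.04828483] [0.46260595 0.05995565] 0.06611068725949915 yaw holder 0.17746463365862347
unit centre [nan nan] holder centre [0.43590517 0.02158405] tcp [0.43806249 0.02138019 0.35987735]<stdin>:7: RuntimeWarning: invalid value encountered in scalar divide
```

```bash
python3 - <<'E'
from h import *
gray=cv2.imread("pics/g2.png",0); r=dict(np.load("g2.npz"))
zf=.165
P=[]
for x,y in((238,211),(328,211)):
    q=gray[y-9:y+10,x-9:x+10].astype(float); q=cv2.GaussianBlur(q,(0,0),1)
    w=(q<q.max()*.62)*1.; n,l,s,c=cv2.connectedComponentsWithStats(w.astype(np.uint8))
    print([(c[i].round(1)+[x-9,y-9],s[i,4]) for i in range(1,n)])
E
```

```text
[(array([230., 211.]), np.int32(57)), (array([238.5, 209.4]), np.int32(94))]
[(array([337., 202.]), np.int32(1)), (array([327.5, 211.9]), np.int32(91)), (array([336.6, 215.9]), np.int32(18))]
```

```bash
python3 - <<'E'
from h import *
r=dict(np.load("g2.npz"))
A,B=[px2w(r,*p,.165)[:2] for p in((238.5,210.),(327.5,211.9))]
v=B-A; print(A,B,np.hypot(*v),np.arctan2(v[1],v[0]), (A+B)/2+np.array([v[1],-v[0]])/2)
F=lambda s:print(s,env.read_force().round(2),env.read_moment().round(2),env.read_position().round(4),round(env.read_time(),1))
u=(A+B)/2+np.array([v[1],-v[0]])/2
t=env.read_position()[:2]+np.clip(np.array([.4361,.0216])-u,-.002,.002); print("target",t)
env.move_l([*t,.292],max_speed=.1); F("above")
for z in (.276,.270,.266,.262):
    env.move_l([*t,z],max_speed=.03); F(z)
    f=env.read_force()
    if abs(f[2]+5.4)>5 or np.hypot(*f[:2])>6: break
E
```

```text
[0.40942089 0.03928088] [0.45535833 0.04841295] 0.04683635013677657 0.19623537168109162 [0.43695565 0.02087819]
target [0.43720684 0.022102  ]
above [ 0.42  0.6  -5.31] [-0.06 -0.01  0.01] [0.4375 0.0221 0.2925] 35.2
0.276 [ 0.63 -0.15 -5.9 ] [ 0.02 -0.08 -0.  ] [0.4372 0.0221 0.2759] 35.9
0.27 [ 0.01 -0.31 -5.92] [-0.05 -0.06 -0.02] [0.437  0.0221 0.2697] 36.2
0.266 [-0.34  0.09 -6.03] [-0.01  0.01  0.01] [0.4371 0.0221 0.2658] 36.5
0.262 [-0.74 -0.29 -5.37] [ 0.04  0.01 -0.02] [0.4371 0.0221 0.2617] 36.8
```

Lead-in is in and the plug is entering without load. I continue gently.

```bash
python3 - <<'E'
from h import *
t=env.read_position()[:2]
F=lambda s,f:print(s,f.round(2),env.read_moment().round(2),env.read_position().round(4),round(env.read_time(),1))
for z in (.258,.254,.250,.247,.245,.2435,.2425,.2418,.241):
    env.move_l([*t,z],max_speed=.025); f=env.read_force(); F(z,f)
    if f[2]>-2.5 or np.hypot(*f[:2])>6: break
E
```

```text
0.258 [ 0.41  0.71 -5.26] [-0.07  0.02 -0.04] [0.4369 0.0222 0.2578] 37.1
0.254 [ 0.15 -0.15 -5.79] [-0.03  0.03  0.02] [0.4369 0.0222 0.2538] 37.4
0.25 [ 0.16  0.03 -4.82] [-0.03 -0.03  0.  ] [0.4369 0.0221 0.2498] 37.7
0.247 [-0.66  0.53 -6.78] [-0.    0.03  0.05] [0.4369 0.0222 0.2468] 38.0
0.245 [-0.98  0.13 -6.3 ] [ 0.01 -0.    0.07] [0.437  0.0221 0.2449] 38.2
0.2435 [ 0.83  0.7  -5.54] [-0.06 -0.04  0.04] [0.437  0.0221 0.2434] 38.5
0.2425 [-0.2   0.87 -4.83] [-0.03  0.04  0.02] [0.437  0.0221 0.2424] 38.7
0.2418 [-1.61 -0.26 -0.25] [ 0.04  0.33 -0.  ] [0.4371 0.0221 0.2421] 39.0
```

Home contact is at 0.242, with the weight transferred. I release, retreat and check.

```bash
python3 - <<'E'
from h import *
p=env.read_position()
env.gripper_to(.6); env.sleep(.2); print(env.read_force().round(2))
env.move_l([p[0],p[1],.33],max_speed=.08)
env.reach([.45,0.0,.42],[np.pi,0,np.pi+.14]); env.sleep(.2)
r=wrist("f1"); cv2.imwrite("pics/f1c.png",cv2.resize(r["image"][60:330,80:480],(800,540),interpolation=cv2.INTER_CUBIC)[:,:,::-1])
print(env.read_force().round(2),env.read_time())
E
```

```text
[0.13 0.3  0.99]
[ 0.42 -0.21 -0.3 ] 42.4333
```

View pics/f1c.png

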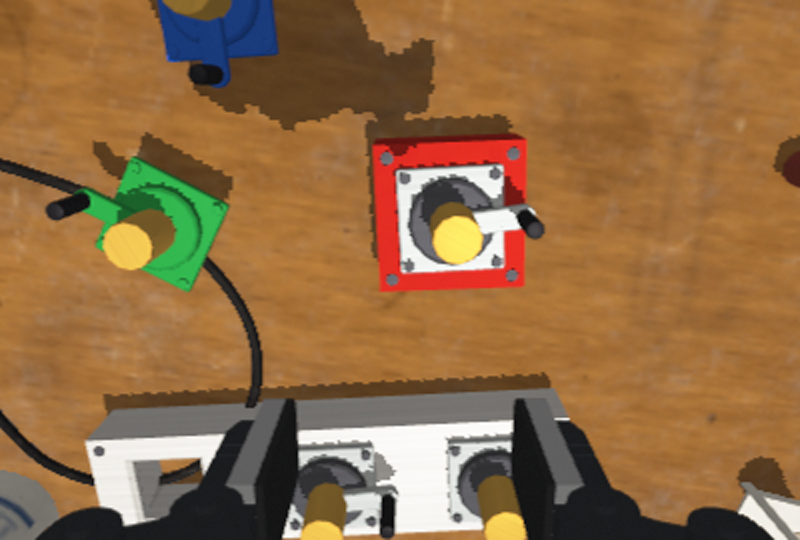

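The cartridge sits flush and centred in the red holder (450,220). The two others are seated in the rack at (325,490) and (485,485), and the robot is clear of everything.

```bash
python3 -c "
from rig import env
print(env.sign_off())"
```

```text
the job is handed in; nothing more can be done
None
```

I handed the job in at about 42 s with the rack's −y-end cartridge seated in the red holder and the other two left in the rack; I picked it because it alone shifted and twisted (about 1 px) when cranked, since force could not be read while a crank was turning, and no verdict came back.

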